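Index a cast on the model angulator to its first trimming stop

TASK

The plaster cast on the model angulator is still in the load position: bring it round to the first trimming stop and lock it there. Pull the spring plunger at the end of the index arm straight up until its pin is clear of the home bush, turn the stage counter-clockwise (seen from above) to the first hole in the index plate, feeling for it, and let the pin snap fully home. Never force the pin against bush, plate or hole; keep the cast seated on its platen and leave the caliper, the other cast and the wax spatula where they lie.

Things in the scene. Friction and masses are not known exactly. Their poses are not given: they have to be found in the camera images.
- angulator: Model angulator, a rotary stage for trimming casts at set angles; fixed. Round grey base 228 mm wide, 14 mm high; origin on the worktop on the stage's vertical turning axis; -x points to the home bush. On it lies the index plate: an aluminium sector, top at z = 24 mm, under the arm's path, with three lined holes 10 mm wide, 85 mm from the axis and 34 degrees apart, and a scale.
- home_bush (a point): Centre of the top of the home bush, a 10 mm hole in a steel bracket over the index plate (22 mm wide along the arm's path, z = 25 to 31 mm). The plate is zeroed anew for each case: its first hole lies 0.45 to 0.85 rad counter-clockwise from here; just where is not given, but it shows in the cameras and can be felt. Past 0.2 rad the pin is off the bracket.
- stage (a joint): Angle of the stage, rad: 0 = load position (home bush), growing counter-clockwise seen from above, stops at -0.1 and 2.0. The stage is a round platen (116 mm wide, top at z = 46 mm) with a radial index arm. It turns with slight friction (0.6 N at the knob; 2 to 3 N with the pin riding on the plate) and stays where it is left.
- plunger (a joint): Lift of the spring plunger, m: 0 = fully down (only possible in a hole of the index plate), 0.0092 = pin tip resting on the plate's top (also at the start, in the home bush), above 0.0162 = pin clear of the home bracket, 0.022 = end of stroke. The spring pushes down with 4.2 N at 0, 7.4 N at 0.0092, 10.5 N at 0.018; let go, it springs down by itself.
- knob (a point): Centre of the black pull knob on top of the plunger: upright, round, 23 mm across, 18 mm high (9 mm above and below this point), 85 mm from the turning axis, free all round; it rises with the plunger. With the plunger fully down this point is at z = 63.5 mm. Below it a steel collar, 19 mm across, reaches up to z = 53 mm.
- pin: Steel index pin of the plunger, 8 mm across with a rounded tip, straight below the knob; origin at its tip. It must not be pressed against bush, plate or hole with over 30 N; the spring alone gives at most about 18 N, even when it snaps down from full lift.
- cast: Yellow plaster upper cast, 56 x 68 x 32 mm, origin under the centre of its base; loose on the platen, its flat back to the low steel fence. The top of its teeth is at z = 78 mm, its nearest edge over 50 mm from the knob axis.
- seat (a point): Where the cast belongs: on the spindle axis, at the height of the platen's top; turns with the stage.
- cast_lower_1: Bystander: yellow plaster lower cast, 56 x 68 x 32 mm, loose on the worktop left of the angulator; origin under its centre.
- vernier_caliper: Bystander: steel vernier caliper, 72 x 170 x 8 mm, loose on the worktop right of the angulator; origin under its centre.
- wax_spatula: Bystander: wax spatula with black handle, 19 x 175 x 19 mm, loose near the front edge on the right; origin under its centre.
Things that resemble listed ones, but are neither listed nor needed, are in the scene too. Several things have the shape of the angulator; the one meant has the colours described above.

How it is judged:
By the outcome, as a careful person would: the job done as asked, in the order asked, and still so for the second after the job is handed in, with the robot touching nothing.
It also fails if it takes over 35 s, if anything falls off the work surface, if the arm or the gripper's body presses on something with over 40 N, if the wrist force passes 120 N, or if a joint passes its speed limit or range.

ROBOT

A 7-joint arm with a two-finger parallel gripper is mounted at the origin on a cart in front of the work surface, level with it; the furniture and walls round the work are solid. World frame = base frame: x ahead of the robot, y to its left, z up, the work surface at z = 0. Lengths are in m, angles in rad, forces in N, time in s.
With the tool pointing down it reaches from about 0.425 to 0.875 m from the base axis. Payload 9.9 kg.
Tool frame: the origin (TCP) lies at the very end of the fingers, on their centre line; the grasp point (between the pads) lies 19 mm behind it (arm.pinch_z is the distance from the TCP to the grasp point, in m); z points along the fingers, y is the line along which they close (so a half turn about z gives the same grasp; the last joint's range is limited). The gripper opens to 85 mm and grips with 20 to 120 N. Pads are 22 mm wide; open, the fingers measure 114 mm over their backs; the gripper's body (76 mm by 85 mm) begins 54 mm behind the grasp point. The pads swing forward as they close: fully open they stand 13 mm farther back than shut.
Start: joints at [1.23, 0.576, 0.025, 1.437, -0.015, 1.129, -0.057], TCP at [0.171, -0.653, 0.231] pointing down, gripper open.
Joint ranges: [-2.76, 2.76], [-0.34, 2.15], [-1.52, 1.57], [0.19, 2.46], [-1.09, 4.23], [0.17, 1.99], [-2.82, 2.82]. Speed limits (rad/s): [2.22, 2.22, 3.01, 3.01, 3.14, 3.14, 3.14].

INTERFACE

Orientations are given as a unit quaternion [w, x, y, z].
In Python, from station import arm gives the robot as it stands.
- The arm moves only by the tool move_arm, never from a script. Its argument "motion" is a list of rows, each a list of 3 entries, a list of its own where there are three numbers: the shift along the world's x, y, z in mm, then the turn about the world's z in rad, then the opening, from -1 (shut) to 1 (fully open). A call has 1 to 8 rows; each row shifts and turns the commanded pose from where the row before left it; what a row does not reach is not made up. A row lasts 1/10 s, in which the tool goes at most 50 mm and 8.59 degrees, less where a joint would pass 70% of its speed; a pose out of reach is approached as far as the arm can. A call is refused whole if a number of a shift passes 50 or a number of a turn 0.15, either way. A call with a gripper value outside its range is refused whole. The fingers move at their own pace and stop on an object; "newtons" is the grip in N (left out, the last holds). Time passes only in rows, so rows that do not move let the fingers close. It gives the time, the measured TCP pose, the force, the opening and the grip force at its end, in the units of the state.
- arm.state(): the state, without advancing time (a new reading comes with each control period).
- arm.capture(name): name is "side" or "top" or "wrist"; returns a dict with "frame" (420x560x3 uint8, red, green, blue), "vfov" (degrees; the focal length in pixels is half the picture's height over the tangent of half this angle, whatever the lens; pixels are square), "cx", "cy" (the principal point, pixels), "k1" (the pictures are not rectified: a ray, as slopes to the right and down, at radius r is drawn at 1 + k1 r^2 times it, then the intrinsics apply), "world_from_camera" (4x4, takes a point from camera to world coordinates). Camera axes: x right, y down, z forward; pixel columns grow to the right and rows downward; lengths in m; the calibration is good to about 2 mm. A picture is of the moment at which its call begins. There is no depth.
- arm.finish_job(): hands the job in; it is judged then, once.
The state is a dict: "clock": time; "joint_positions": joint angles; "qd": joint speeds; "effort": joint torques, N m; "ee_pos": TCP position; "tool_rot": TCP orientation; "ft_force": force on the tool from outside, world axes, zero at the start; "torque": the same for the moment, N m; "opening": finger opening in m; "finger_force": force on a finger pad.
Only numpy, scipy, OpenCV 4.12 (cv2) and the standard library are available. Lean on these libraries where they do the work, as an engineer would, in place of code of your own. Each camera call takes 0.05 s, during which the arm holds its last target. There are 200 camera calls.

## Working session

There is one attempt and no reset: what is moved stays moved. The work goes in short steps, Python scripts to look and compute and a tool call to move; the robot and the scene stay as the last step left them, time stands still between calls to the robot, and variables do not carry over. Pictures are saved under pics/ and viewed, at most 10 in all, crops included, and the job is handed in when it is done.

Besides the shell and the picture viewer there is one more tool, called as name(argument=value, ...), one argument or row to a line, values as JSON. move_arm: Moves the arm, as the interface text tells. Its arguments: {"type":"object","properties":{"motion":{"type":"array"},"newtons":{"type":"number"}},"required":["motion"]}

```bash
mkdir -p pics; ls
cat > h.py <<'E'
import numpy as np,cv2,pickle
def cap(n,f):
    from station import arm
    c=arm.capture(n); cv2.imwrite(f'pics/{f}.png',c['frame'][:,:,::-1]); pickle.dump(c,open(f'pics/{f}.pkl','wb')); return c
def load(f): return pickle.load(open(f'pics/{f}.pkl','rb'))
def K(c):
    f=c['frame'].shape[0]/2/np.tan(np.radians(c['vfov'])/2)
    return np.array([[f,0,c['cx']],[0,f,c['cy']],[0,0,1.]])
def ray(c,u,v):
    p=cv2.undistortPoints(np.array([[[u,v]]],float),K(c),np.array([c['k1'],0,0,0,0.]))[0,0]
    T=np.array(c['world_from_camera']); return T[:3,3],T[:3,:3]@np.array([p[0],p[1],1.])
def onz(c,u,v,z):
    o,d=ray(c,u,v); return o+d*(z-o[2])/d[2]
def proj(c,P):
    T=np.linalg.inv(np.array(c['world_from_camera'])); P=np.atleast_2d(P)@T[:3,:3].T+T[:3,3]
    return cv2.projectPoints(P,np.zeros(3),np.zeros(3),K(c),np.array([c['k1'],0,0,0,0.]))[0][:,0]
def tri(c1,p1,c2,p2):
    o1,d1=ray(c1,*p1);o2,d2=ray(c2,*p2)
    s=np.linalg.lstsq(np.c_[d1,-d2],o2-o1,rcond=None)[0]
    a=o1+s[0]*d1;b=o2+s[1]*d2
    return (a+b)/2,np.linalg.norm(a-b)
E
python3 - <<'E'
from h import *
from station import arm
a=cap('top','top0');b=cap('side','side0')
cv2.imwrite('pics/both.png',cv2.resize(np.hstack([a['frame'],b['frame']])[:,:,::-1],(800,300)))
for c in(a,b): print(np.round(c['world_from_camera'],3).tolist(),c['vfov'],c['k1'])
print(arm.state())
E
```

```text
pics
[[-0.01, -0.982, 0.187, 0.283], [-1.0, 0.011, 0.005, -0.076], [-0.006, -0.186, -0.982, 1.14], [0.0, 0.0, 0.0, 1.0]] 52.738509096054365 -0.022684814806247875
[[-1.0, -0.017, -0.014, 0.495], [-0.001, 0.655, -0.755, 1.005], [0.022, -0.755, -0.655, 0.998], [0.0, 0.0, 0.0, 1.0]] 48.12407126094325 -0.0031514184817034926
{'clock': 0.1, 'joint_positions': array([ 1.23021093,  0.57643181,  0.02484459,  1.4378139 , -0.01501776,
        1.12896394, -0.05649446]), 'qd': array([ 0.00103687, -0.00039873,  0.00224667, -0.00253964,  0.00030634,
        0.00051435, -0.00087872]), 'effort': array([ 5.77410450e-03, -7.67300463e+01,  2.25724921e+00, -2.86603099e+01,
        1.57121604e-02,  8.68640374e-03, -7.59278259e-05]), 'ee_pos': array([ 0.1713483 , -0.65248867,  0.23054328]), 'tool_rot': array([-7.06401183e-04,  9.91766614e-01,  1.28056513e-01, -1.18857289e-04]), 'ft_force': array([-0.05910256,  0.33252121, -0.03555945]), 'torque': array([ 0.01961368,  0.02563338, -0.01844479]), 'finger_force': 0.0, 'opening': 0.0848365601086686}
```

View pics/top0.png

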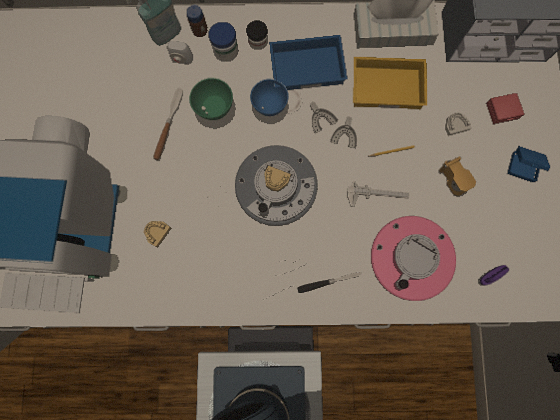

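View pics/side0.png

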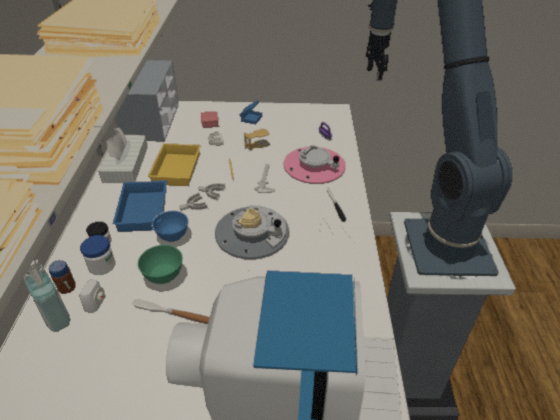

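Candidates: the grey-based stage with the yellow cast at top px (276,185), knob (263,209), and the pink-based one without a cast at (413,257), knob (402,284). The description (grey base, cast on platen) picks the grey one. In the side view it is at (252,230), knob (277,223). Next is a close crop to check this.

Run:
```python
from h import *
a=load('top0');b=load('side0')
A=cv2.resize(a['frame'][140:230,230:325,::-1],None,fx=4.2,fy=4.2,interpolation=cv2.INTER_CUBIC)
B=cv2.resize(b['frame'][195:265,205:300,::-1],None,fx=4.2,fy=4.2,interpolation=cv2.INTER_CUBIC)
B=cv2.copyMakeBorder(B,0,A.shape[0]-B.shape[0],0,0,cv2.BORDER_CONSTANT)
cv2.imwrite('pics/crop0.png',np.hstack([A,B]))
def blob(c,win,thr):
    u0,u1,v0,v1=win; g=c['frame'].max(2)[v0:v1,u0:u1]
    m=(g<thr).astype(np.uint8); n,l,s,ce=cv2.connectedComponentsWithStats(m)
    for i in range(1,n):
        if s[i,4]>15: print(s[i],ce[i]+[u0,v0])
print('top');blob(a,(245,285,190,225),60);print('side');blob(b,(265,290,212,238),60)
# base ellipse: grey base in top
hsv=cv2.cvtColor(a['frame'],cv2.COLOR_RGB2HSV)
g=a['frame'].mean(2); m=((g<140)).astype(np.uint8); m[:140]=0;m[230:]=0;m[:,:228]=0;m[:,322:]=0
cs=max(cv2.findContours(m,0,2)[0],key=cv2.contourArea)
pts=np.array([onz(a,*p,0.014) for p in cs[:,0].astype(float)])[:,:2]
(cc,r)=cv2.minEnclosingCircle((pts*1000).astype(np.float32)); e=cv2.fitEllipse((pts*1000).astype(np.float32)); print(cc,r,e)
```

```text
top
[24 11 16  6 49] [276.75510204 203.57142857]
[14 13  9 10 68] [262.63235294 207.30882353]
side
[ 9  8  7  8 43] [277.04651163 223.06976744]
(625.5859375, -39.50800323486328) 161.09469604492188 ((612.7620239257812, -44.16736602783203), (259.0647277832031, 275.1260070800781), 121.84566497802734)
```

View pics/crop0.png

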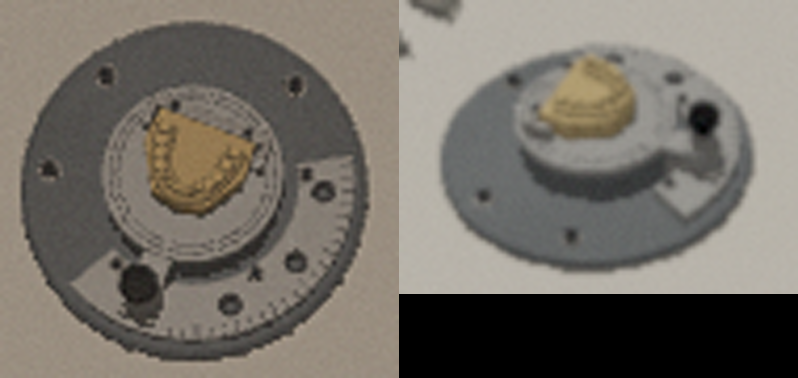

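The crop confirms the grey base with the yellow cast. The knob is at (263,207.5). The plate's three lined holes show at crop (231,305), (296,262) and (323,191), which are frame px (285,212.6), (300.5,202.4) and (307,185.5).

Run:
```python
from h import *
from scipy.optimize import least_squares
a=load('top0');b=load('side0')
k=tri(a,(263,207.3),b,(277,223.1)); print('knob tri',k)
kz=onz(a,263,207.3,.0727+.009); print('knob top on z',kz, onz(a,263,207.3,.0727))
H=np.array([onz(a,230+x/4.2,140+y/4.2,.024)[:2] for x,y in((231,305),(296,262),(323,191))])
print(H)
base=np.array([onz(a,230+x/4.2,140+y/4.2,.014)[:2] for x,y in((22,195),(368,190),(197,21),(75,75),(315,70))])
def fit(P,r): return least_squares(lambda c:np.linalg.norm(P-c,axis=1)-r,[.6,-.05])
f=fit(base,.114);print('base',f.x,f.fun)
f2=fit(H,.085);print('holes',f2.x,f2.fun)
f3=least_squares(lambda c:np.r_[np.linalg.norm(base-c,axis=1)-.114,np.linalg.norm(H-c,axis=1)-.085,np.linalg.norm(k[0][:2]-c)-.085],[.6,-.05]);c=f3.x;print(c,f3.fun)
an=lambda p:np.arctan2(p[1]-c[1],p[0]-c[0])
print('knob ang',an(k[0]),'holes',[an(h) for h in H],[an(h)-an(k[0]) for h in H])
```

```text
knob tri (array([ 0.51673345, -0.01315728,  0.06959501]), np.float64(0.0001989230608339269))
knob top on z [ 0.5139916  -0.01384856  0.0817    ] [ 0.51595548 -0.01332342  0.0727    ]
[[ 0.51129389 -0.06963518]
 [ 0.53903874 -0.11168409]
 [ 0.58599475 -0.12994711]]
base [ 0.59097644 -0.04714311] [-0.00039716 -0.00127633  0.00179584 -0.00189104 -0.0006925 ]
holes [ 0.59259419 -0.04535592] [-0.00015178  0.00025029 -0.00015177]
[ 0.59255147 -0.04667366] [-0.0008182  -0.00076923  0.00022865 -0.00333208 -0.00147425 -0.00056053
 -0.00079805 -0.00146882 -0.00210416]
knob ang 2.7253582489299144 holes [np.float64(-2.8661959130542787), np.float64(-2.259489024935386), np.float64(-1.6493713746168677)] [np.float64(-5.5915541619841935), np.float64(-4.9848472738653005), np.float64(-4.3747296235467825)]
```

move_arm(
  motion=[
    [[21, 40, 0], -0.04, 1],
    [[21, 40, 0], -0.04, 1],
    [[21, 40, 0], -0.04, 1],
    [[21, 40, 0], -0.04, 1],
    [[21, 40, 0], -0.04, 1],
    [[21, 40, 0], -0.04, 1],
    [[21, 40, 0], -0.04, 1],
    [[21, 40, 0], -0.04, 1],
  ],
)

```text
clock: 0.9
ee_pos: [0.3399, -0.3311, 0.2312]
tool_rot: [-0.0, 0.999, -0.032, -0.0]
ft_force: [1.2, -0.4, 0.1]
opening: 0.0849
finger_force: 0.0
```

move_arm(
  motion=[
    [[21, 40, 0], -0.04, 1],
    [[21, 40, 0], -0.04, 1],
    [[21, 40, 0], -0.04, 1],
    [[21, 40, 0], -0.04, 1],
    [[21, 40, 0], -0.04, 1],
    [[21, 40, 0], -0.04, 1],
    [[10, 20, 0], -0.04, 1],
    [[0, 0, 0], -0.04, 1],
  ],
)

```text
clock: 1.7
ee_pos: [0.4768, -0.0688, 0.231]
tool_rot: [-0.001, 0.982, -0.188, -0.0]
ft_force: [-1.0, -1.0, -0.3]
opening: 0.0855
finger_force: 0.0
```

Run:
```python
from h import *
from station import arm
w=cap('wrist','w0'); s=arm.state(); print(s['ee_pos'],s['tool_rot'],s['clock'],s['joint_positions'].round(2))
for P in((.5165,-.013,.0817),(.5925,-.0455,.024),(.511,-.070,.024)): print(proj(w,P))
```

```text
[ 0.47592384 -0.07077142  0.2309391 ] [-2.41311244e-04  9.81685635e-01 -1.90507628e-01 -3.15613760e-04] 1.75 [ 0.07  0.29 -0.03  1.93  0.01  0.92 -1.91]
[[203.46180191 176.95811606]]
[[213.0470922   81.13342213]]
[[268.18997216 149.95525125]]
```

View pics/w0.png

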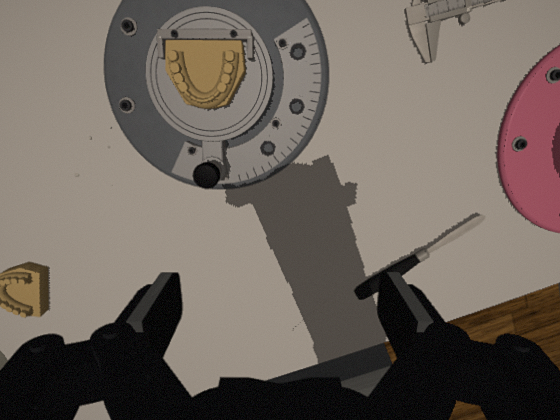

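The wrist view shows the knob at (206,175), predicted (203.5,177), and plate holes at (268,149), (297,106) and (297,51). The first hole was predicted at (268,150), so the measurements agree. I refine from here.

Run:
```python
from h import *
from scipy.optimize import least_squares
w=load('w0')
g=w['frame'].max(2)
m=(g[150:195,185:228]<45).astype(np.uint8); n,l,s,ce=cv2.connectedComponentsWithStats(m)
print([(s[i].tolist(),(ce[i]+[185,150]).round(1)) for i in range(1,n) if s[i,4]>30])
gray=cv2.cvtColor(w['frame'],cv2.COLOR_RGB2GRAY)
hs=[]
for x,y in((268,149),(297,106),(297,51)):
    sub=gray[y-9:y+10,x-9:x+10]; mm=(sub<95).astype(np.uint8); n,l,s,ce=cv2.connectedComponentsWithStats(mm); i=1+np.argmax(s[1:,4]); hs.append(ce[i]+[x-9,y-9]); print(hs[-1],s[i])
H=np.array([onz(w,*p,.023)[:2] for p in hs])
kn=np.array([onz(w,206,174.5,.077)[:2]]); print('knob',kn,H)
f=least_squares(lambda c:np.r_[np.linalg.norm(H-c,axis=1),np.linalg.norm(kn-c,axis=1)]-.085,[.6,-.05]);c=f.x;print(c,f.fun)
an=lambda p:np.arctan2(p[1]-c[1],p[0]-c[0])%6.2832
print(an(kn[0]),[an(h)-an(kn[0]) for h in H])
```

```text
[([8, 12, 27, 26, 554], array([206.3, 174.8]))]
[267.49723757 147.9281768 ] [  1   1  16  15 181]
[296.33502538 106.12690355] [  1   1  16  17 197]
[297.38248848  51.19354839] [  1   1  17  17 217]
knob [[ 0.51715361 -0.0146951 ]] [[ 0.51306764 -0.07004378]
 [ 0.5405991  -0.11217911]
 [ 0.58730564 -0.13113218]]
[ 0.59528554 -0.04691762] [ 0.00040844  0.00014498 -0.00040821 -0.00048438]
2.750432556476344 [np.float64(0.6653689874868447), np.float64(1.2645092387388583), np.float64(1.8674964464416348)]
```

move_arm(
  motion=[
    [[21, 29, 0], 0, 1],
    [[20, 29, -10], 0, 1],
    [[0, 0, -40], 0, 1],
    [[0, 0, -40], 0, 1],
    [[0, 0, -30], 0, 1],
    [[0, 0, -15], 0, 1],
    [[0, 0, 0], 0, 1],
  ],
)

```text
clock: 2.45
ee_pos: [0.5147, -0.0155, 0.0942]
tool_rot: [0.001, 0.982, -0.19, -0.002]
ft_force: [0.1, -0.0, 0.7]
opening: 0.0858
finger_force: 0.0
```

Run:
```python
from h import *
from station import arm
w=cap('wrist','w1'); s=arm.state(); print(s['ee_pos'],s['tool_rot'],s['clock'],s['ft_force'])
t=cap('side','s1')
g=w['frame'].max(2)
cv2.imwrite('pics/w1v.png',np.hstack([w['frame'][:,:,::-1],cv2.resize(t['frame'][160:280,210:330,::-1],(420,420))])[:, :, :][::1])
im=cv2.imread('pics/w1v.png'); cv2.imwrite('pics/w1v.png',cv2.resize(im,(800,343)))
```

```text
[ 0.51565544 -0.01541958  0.09558967] [ 3.74806948e-04  9.81687071e-01 -1.90496781e-01 -1.15371215e-03] 2.5 [0.3015879  0.32934894 0.4918478 ]
```

View pics/w1v.png

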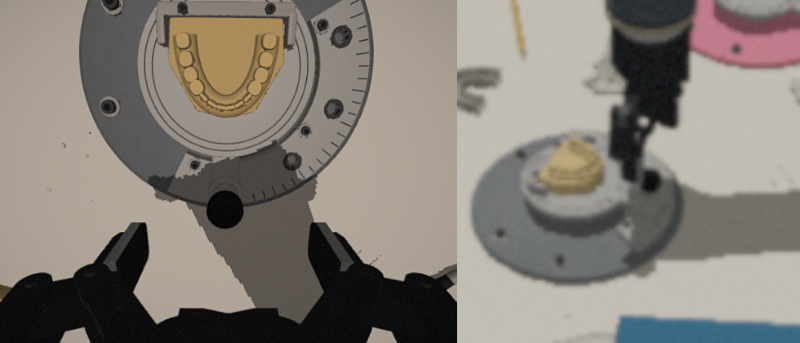

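The wrist view shows the knob at about full-frame px (276,257), centred between the open fingers, with the fingers clear of the cast. I measure the offset from here.

Run:
```python
from h import *
w=load('w1')
g=w['frame'].max(2)
m=(g[215:300,235:320]<40).astype(np.uint8); n,l,s,ce=cv2.connectedComponentsWithStats(m)
i=1+np.argmax(s[1:,4]);p=ce[i]+[235,215];print(s[i],p)
print('knob',onz(w,*p,.0775))
gray=cv2.cvtColor(w['frame'],cv2.COLOR_RGB2GRAY)
hs=[]
for x,y in((358,196),(410,133),(418,45)):
    sub=gray[y-20:y+21,x-20:x+21]; mm=(sub<75).astype(np.uint8); n,l,s,ce=cv2.connectedComponentsWithStats(mm); i=1+np.argmax(s[1:,4]); q=ce[i]+[x-20,y-20]; print(q,s[i],onz(w,*q,.023))
print(proj(w,[[.5156,-.0154,.0757]]))
```

```text
[  18   18   45   47 1663] [275.13529765 256.19783524]
knob [ 0.517716   -0.01461878  0.0775    ]
[350.23310023 199.52447552] [  0   0  31  41 858] [ 0.51324276 -0.06531306  0.023     ]
[408.94586895 133.33333333] [  7   8  24  25 351] [ 0.54012948 -0.11285455  0.023     ]
[418.38596491  44.28289474] [  6   6  27  28 456] [ 0.58729651 -0.13211594  0.023     ]
[[278.09224597 257.62429258]]
```

move_arm(
  motion=[
    [[1.5, 0.5, -15], 0, 1],
    [[0, 0, -15], 0, 1],
    [[0, 0, -9], 0, 1],
    [[0, 0, 0], 0, 0],
    [[0, 0, 0], 0, -0.4],
    [[0, 0, 0], 0, -1],
    [[0, 0, 0], 0, -1],
    [[0, 0, 0], 0, -1],
  ],
  newtons=20,
)

```text
clock: 3.35
ee_pos: [0.5182, -0.0145, 0.0578]
tool_rot: [-0.0, 0.982, -0.19, 0.0]
ft_force: [0.1, -0.1, 4.0]
opening: 0.0223
finger_force: 20.6
```

move_arm(
  motion=[
    [[0, 0, 0], 0, -1],
    [[0, 0, 1.5], 0, -1],
    [[0, 0, 2.5], 0, -1],
    [[0, 0, 3], 0, -1],
    [[0, 0, 3], 0, -1],
    [[0, 0, 0], 0, -1],
  ],
  newtons=70,
)

```text
clock: 3.95
ee_pos: [0.5181, -0.0145, 0.0675]
tool_rot: [-0.0, 0.982, -0.19, 0.0]
ft_force: [2.9, -0.9, -11.4]
opening: 0.0207
finger_force: 68.8
```

Run:
```python
from h import *
from station import arm
s=arm.state(); print(s['ee_pos'],s['ft_force'],s['torque'],s['finger_force'])
w=cap('wrist','w2');t=cap('side','s2')
cv2.imwrite('pics/v2.png',cv2.resize(np.hstack([w['frame'][:,:,::-1],cv2.resize(t['frame'][180:260,220:300,::-1],(420,420),interpolation=cv2.INTER_CUBIC)]),(800,343)))
```

```text
[ 0.51809298 -0.01447532  0.06747543] [  2.91763903  -0.89732314 -11.43271561] [-0.31447138 -0.79903756  0.02091408] 68.78429532051086
```

View pics/v2.png

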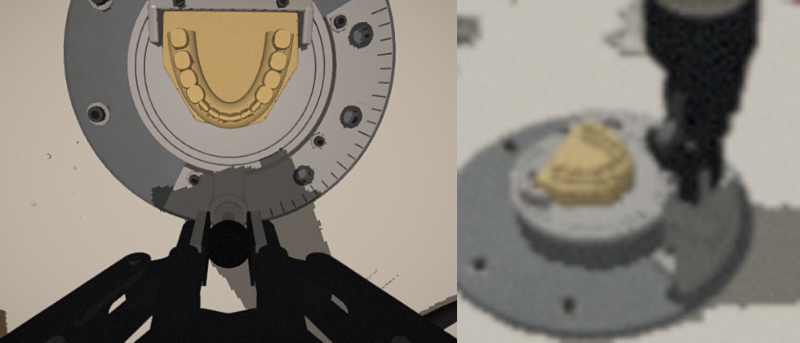

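The plunger is up about 9.7 mm (lift about 18.9 mm) with −11.4 N, which matches the spring, so the pin is clear of the bracket. The view shows the knob at (230,243) held between the pads and the cast still seated. Now I swing it.

move_arm(
  motion=[
    [[-1.0, -2.5, 0], 0.03, -1],
    [[-1.8, -5.0, 0], 0.06, -1],
    [[-1.5, -5.1, 0], 0.06, -1],
    [[-1.1, -5.1, 0], 0.06, -1],
    [[0, 0, 0], 0, -1],
  ],
)

```text
clock: 4.55
ee_pos: [0.5129, -0.0323, 0.0673]
tool_rot: [-0.0, 0.996, -0.085, 0.0]
ft_force: [5.3, 0.6, -10.7]
opening: 0.0207
finger_force: 68.9
```

move_arm(
  motion=[
    [[-0.2, -5.2, 0], 0.062, -1],
    [[-0.3, -5.2, 0], 0.062, -1],
    [[0, -5.2, 0], 0.062, -1],
    [[0.4, -5.2, 0], 0.062, -1],
    [[0, 0, 0], 0, -1],
  ],
)

```text
clock: 5.05
ee_pos: [0.5121, -0.0529, 0.0671]
tool_rot: [-0.0, 0.999, 0.038, -0.0]
ft_force: [2.7, 2.8, -11.0]
opening: 0.0203
finger_force: 69.0
```

move_arm(
  motion=[
    [[0, 0, -3], 0, -1],
    [[0, 0, -3], 0, -1],
    [[0, 0, -2], 0, -1],
    [[0, 0, -1], 0, -1],
    [[0, 0, 0], 0, -1],
  ],
)

```text
clock: 5.55
ee_pos: [0.5122, -0.0525, 0.0584]
tool_rot: [-0.0, 0.999, 0.037, -0.0]
ft_force: [-0.8, 2.9, -3.9]
opening: 0.0204
finger_force: 69.8
```

Run:
```python
from h import *
from station import arm
w=cap('wrist','w3');t=cap('side','s3'); s=arm.state(); print(s['ee_pos'],s['ft_force'])
cv2.imwrite('pics/v3.png',cv2.resize(np.hstack([w['frame'][:,:,::-1],cv2.resize(t['frame'][180:260,220:300,::-1],(420,420),interpolation=cv2.INTER_CUBIC)]),(800,343)))
```

```text
[ 0.51218484 -0.05255119  0.05840676] [-0.18947086  3.0519853  -3.90316002]
```

View pics/v3.png

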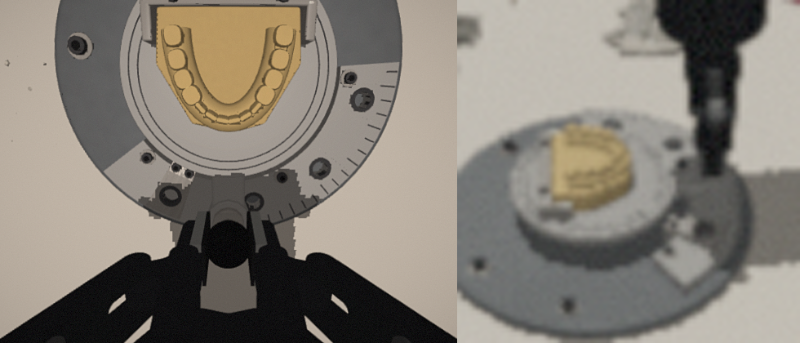

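The stage has turned with the cast. The home bush now shows at (170,194) and the first hole at (253,202) in the picture, just ahead of the arm. The pin rests on the plate. I measure the remaining angle.

Run:
```python
from h import *
w=load('w3'); C=np.array([.5955,-.0473])
an=lambda p:np.arctan2(p[1]-C[1],p[0]-C[0])%6.2832
for n,(x,y),z in(('bush',(170,194),.031),('h1',(253.5,202),.024),('h2',(320,168),.024),('h3',(363,98),.024)):
    p=onz(w,x*1.225,y*1.225,z)[:2]; print(n,p,np.linalg.norm(p-C),an(p))
print('knob',an(np.array([.5122,-.0525])))
```

```text
bush [ 0.51755629 -0.01392984] 0.08478673219370797 2.737072528482196
h1 [ 0.51299071 -0.07048678] 0.085705365006627 3.4155618226672724
h2 [ 0.5408527  -0.11245082] 0.08503503568876347 4.014458668155217
h3 [ 0.58815013 -0.13177913] 0.08479825788571092 4.625620053896315
knob 3.2039514179907576
```

move_arm(
  motion=[
    [[0, 0, 0], 0, -0.38],
    [[0, 0, 0], 0, -0.38],
    [[0.2, -2.5, 0], 0.03, -0.38],
    [[0.3, -2.5, 0], 0.03, -0.38],
    [[0.4, -2.5, 0], 0.03, -0.38],
    [[0.4, -2.4, 0], 0.03, -0.38],
    [[0.3, -1.5, 0], 0.02, -0.38],
    [[0, 0, 0], 0, -0.38],
  ],
  newtons=20,
)

```text
clock: 6.45
ee_pos: [0.5145, -0.0636, 0.0586]
tool_rot: [-0.001, 0.994, 0.109, 0.001]
ft_force: [-0.1, 4.4, 1.4]
opening: 0.0261
finger_force: 2.0
```

move_arm(
  motion=[
    [[0.2, -1.2, 0], 0.015, -0.38],
    [[0.2, -1.2, 0], 0.015, -0.38],
    [[0.2, -1.0, 0], 0.012, -0.38],
    [[0.2, -1.0, 0], 0.012, -0.38],
    [[0.2, -0.8, 0], 0.01, -0.38],
    [[0, 0, 0], 0, -0.38],
  ],
)

```text
clock: 7.05
ee_pos: [0.5149, -0.0699, 0.0582]
tool_rot: [0.0, 0.99, 0.139, -0.0]
ft_force: [-0.0, 0.1, 0.1]
opening: 0.0262
finger_force: 0.0
```

Run:
```python
from h import *
w=cap('wrist','w4');t=cap('side','s4')
cv2.imwrite('pics/v4.png',np.hstack([cv2.resize(load('w3')['frame'][190:380,180:380,::-1],(400,380)),cv2.resize(w['frame'][190:380,180:380,::-1],(400,380))]))
```

```text
(no output)
```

View pics/v4.png

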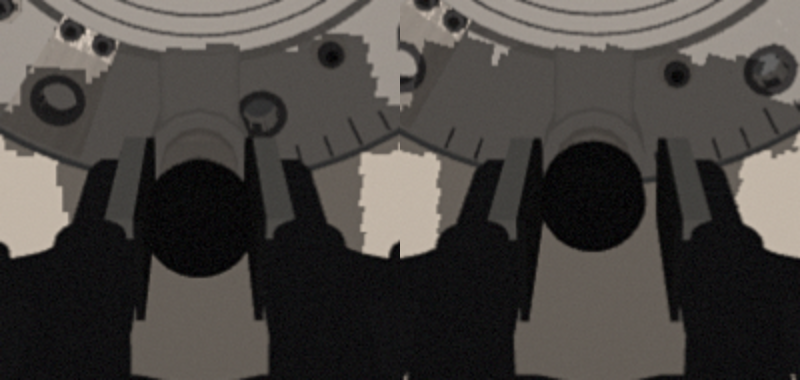

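The right-hand (current) view shows the knob at (593,196), smaller than before (104 against 118 px) with the rails' force gone: the pin seems to have dropped. I check its height by the knob's known diameter before withdrawing.

Run:
```python
from h import *
for n,v in(('w3',(280,299)),('w4',(277,288))):
    w=load(n); m=(w['frame'].max(2)<22).astype(np.uint8)
    row=lambda: None
    pts=[]
    # lower rim of knob: dark-to-light edge below, downward arc between the fingers
    for x in range(v[0]-18,v[0]+19,2):
        col=cv2.GaussianBlur(w['frame'],(3,3),0)[:,x].max(1).astype(float)
        ys=np.arange(v[1],v[1]+60); d=np.where(col[ys]>40)[0]
        if len(d): pts.append((x,ys[d[0]]))
        ys=np.arange(v[1],v[1]-50,-1); d=np.where(col[ys]>35)[0]
        if len(d): pts.append((x,ys[d[0]]))
    p=np.array(pts,np.float32)
    (c,ax,_)=cv2.fitEllipse(p); print(n,c,ax)
    for z in(.0725,.077,.0817):
        P=onz(w,*c,z); q=proj(w,[P+[.0115,0,0],P-[.0115,0,0]]); print(z,P[:2],np.linalg.norm(q[0]-q[1]))
```

```text
w3 (279.1343994140625, 298.7673645019531) (56.40535354614258, 59.43214416503906)
0.0725 [ 0.50872306 -0.05301444] 46.18054464842555
0.077 [ 0.51153512 -0.05280931] 47.854432966143314
0.0817 [ 0.51447216 -0.05259506] 49.7374400671561
w4 (275.88775634765625, 287.6564636230469) (53.90658950805664, 55.79972457885742)
0.0725 [ 0.51659869 -0.06825914] 47.800318188202894
0.077 [ 0.51913802 -0.06758781] 49.534052864238255
0.0817 [ 0.52179022 -0.06688664] 51.48446879851512
```

Radius consistency (0.0816 at the fully-down height, against 0.0812 at plate height before) indicates a full drop, about 0.2 rad further on as expected. Open, withdraw upwards, then verify from outside.

move_arm(
  motion=[
    [[0, 0, 0], 0, 0.3],
    [[0, 0, 0], 0, 0.6],
    [[0, 0, 10], 0, 0.6],
    [[0, 0, 30], 0, 0.6],
    [[0, 0, 40], 0, 0.6],
    [[0, 0, 40], 0, 0.6],
    [[-20, 0, 20], 0, 0.6],
    [[0, 0, 0], 0, 0.6],
  ],
)

```text
clock: 7.95
ee_pos: [0.4947, -0.0696, 0.2017]
tool_rot: [0.001, 0.99, 0.139, 0.002]
ft_force: [0.1, 0.1, -0.3]
opening: 0.0682
finger_force: 0.0
```

Run:
```python
from h import *
w=cap('wrist','w5');t=cap('side','s5')
cv2.imwrite('pics/v5.png',np.hstack([cv2.resize(w['frame'][:,:,::-1],(480,360)),cv2.resize(t['frame'][185:265,220:291,::-1],(320,360),interpolation=cv2.INTER_CUBIC)]))
g=t['frame'].max(2)
m=(g[205:250,255:292]<60).astype(np.uint8); n,l,s,ce=cv2.connectedComponentsWithStats(m)
print([(s[i].tolist(),(ce[i]+[255,205]).round(1)) for i in range(1,n) if s[i,4]>10])
for z in(.0635,.0727,.0763): print(z,proj(t,[[.5135,-.0705,z]]))
print(proj(w,[[.5135,-.0705,.0725],[.5135,-.0705,.0817]]))
```

```text
[([21, 5, 6, 7, 37], array([278.6, 212.9]))]
0.0635 [[278.53902355 211.86721902]]
0.0727 [[278.55313266 209.56360383]]
0.0763 [[278.55868683 208.65685183]]
[[286.03895838 180.35985459]
 [286.2786837  182.81714462]]
```

View pics/v5.png

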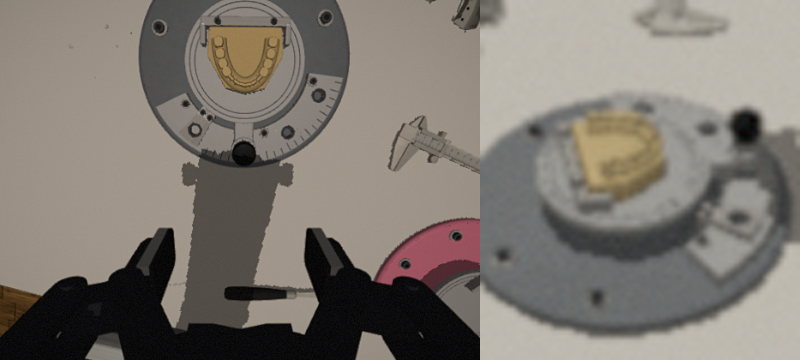

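The knob is free and upright at wrist px (285,178) and side px (278.6,212.9). The cast is seated against the fence, and two holes remain ahead of the arm, so it covers the first. I triangulate the knob height.

Run:
```python
from h import *
w=load('w5');t=load('s5')
g=w['frame'].max(2); m=(g[155:200,262:308]<40).astype(np.uint8); n,l,s,ce=cv2.connectedComponentsWithStats(m); i=1+np.argmax(s[1:,4]);p=ce[i]+[262,155]; print(s[i],p)
P=tri(w,p,t,(278.6,212.9)); print('now',P)
w0=load('w0'); print('start',tri(w0,(206.3,174.8),load('side0'),(277.05,223.07)))
C=np.array([.5955,-.0473]);d=P[0][:2]-C;print(np.arctan2(d[1],d[0])%6.2832)
```

```text
[  8  10  38  30 723] [285.06362379 180.83125864]
now (array([ 0.51185222, -0.07049653,  0.05993453]), np.float64(0.0030057812673738803))
start (array([ 0.51637369, -0.0128662 ,  0.07006738]), np.float64(0.0006099866167483545))
3.412121687158778
```

The knob stands about 10 mm lower than at the start (9.2 mm expected for fully home), at 3.41 rad against the hole at 3.42.

```bash
python3 -c "
from station import arm
print(arm.finish_job())"
```

```text
the job is handed in; nothing more can be done
None
```

The stage is turned counter-clockwise about 0.67 rad to the first hole, and the camera measurements put the pin fully down in it, with the cast still seated; the job was handed in at about 8 s.

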